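# Grinding stones from stand to rack in reverse order

### The job

The carver across the bench needs the four grinding stones in mirrored order: move them all from the steel stand to the pine rack, one to each compartment, in the reverse order, so that the stone at the left end of the stand (left as the robot sees it) ends at the right end of the rack, the next one second from the right, and so on. Stand each upright on the floor of its compartment, setting it down rather than dropping it, and leave the carving, the wrench and the hammer where they are.

Things in the scene. Friction and masses are not known exactly. Their poses are not given: they have to be found in the camera images.
- plug_center (a point): Slim straight abrasive plug: an upright grey-green solid cylinder with a flat top, 40 mm diameter, 76 mm tall, about 170 g. The point is its centre, 38 mm above its flat underside; z is its axis, up.
- wheel_center (a point): Wide abrasive wheel: an upright grey-green solid cylinder, the widest of the four, 58 mm diameter, 60 mm tall, about 285 g, flat top with a small bright steel bush in the middle. The point is its centre, 30 mm above its flat underside; z is its axis, up.
- dome_center (a point): Round-nosed abrasive plug: grey-green, 48 mm diameter, 70 mm tall, about 230 g; straight side up to 48 mm, then a domed top. The point is its centre (half-way up), 35 mm above its flat underside; z is its axis, up.
- cone_center (a point): Cone-nosed abrasive plug: grey-green, 50 mm diameter, 86 mm tall (the tallest), about 300 g; straight side up to 54 mm, then a cone tapering to an 18 mm flat tip. The point is half-way up, 43 mm above its flat underside; z is its axis, up.
- stand: The stand the stones start on (fixed): dark steel plate 86 mm (x) by 326 mm (y) by 6 mm, with a low cheek 14 mm high at either end, carrying four light grey laminate pads in a row along its y at y = +120, +40, -40, -120 mm. It lies roughly across in front of the robot, near or far. Origin at the centre of its underside, on the bench; +y is its left end as the robot sees it.
- rack: The empty pine rack the stones go to (fixed): open tray 86 mm (x) by 326 mm (y) by 11 mm high with a floor 5 mm thick and walls 6 mm thick, divided by three low walls into four compartments in a row along its y, each 74 by 74 mm inside, centred at x = 0 and y = +120, +40, -40, -120 mm. It lies roughly across in front of the robot, nearer or farther than the stand. Origin at the centre of its underside, on the bench; +y is its left end as the robot sees it.
- pad_plug: The square light grey laminate pad (66 by 66 by 6 mm, fixed on the stand, top 12 mm above the bench) on which the slim plug stands at the start, within 4 mm of the pad's centre; it marks that stone's place in the row. All four pads look alike. Origin at the centre of its underside, axes as the stand's.
- pad_wheel: The square light grey laminate pad (66 by 66 by 6 mm, fixed on the stand, top 12 mm above the bench) on which the wide wheel stands at the start, within 4 mm of the pad's centre; it marks that stone's place in the row. All four pads look alike. Origin at the centre of its underside, axes as the stand's.
- pad_dome: The square light grey laminate pad (66 by 66 by 6 mm, fixed on the stand, top 12 mm above the bench) on which the round-nosed plug stands at the start, within 4 mm of the pad's centre; it marks that stone's place in the row. All four pads look alike. Origin at the centre of its underside, axes as the stand's.
- pad_cone: The square light grey laminate pad (66 by 66 by 6 mm, fixed on the stand, top 12 mm above the bench) on which the cone-nosed plug stands at the start, within 4 mm of the pad's centre; it marks that stone's place in the row. All four pads look alike. Origin at the centre of its underside, axes as the stand's.
- carving: Bystander: marble drum lying on a pine block, about 100 by 160 by 170 mm high, to the left of the racks; heavy. Origin at the centre of its underside.
- wrench: Bystander: steel wrench, 200 mm, lying to the left of the racks, nearer the robot than the carving. Origin near its middle, on the bench.
- hammer: Bystander: hammer, 260 mm, lying to the right of the racks. Origin near its middle, on the bench.
Not all that is in view belongs to the job. Leave any blue or orange look-alike of the part that bears plug_center alone.

How it is judged:
By the outcome, as a careful person would: the job done as asked, in the order asked, and still so for the second after the job is handed in, with the robot touching nothing.
It also fails if it takes over 104 s, if anything falls off the work surface, if the arm or the gripper's body presses on something with over 40 N, if the wrist force passes 120 N, or if a joint passes its speed limit or range.

### The arm

A 6-joint arm with a two-finger parallel gripper is mounted at the origin on the work surface. World frame = base frame: x ahead of the robot, y to its left, z up, the work surface at z = 0. Lengths are in m, angles in degrees, forces in N, time in s.
With the tool pointing down it reaches from about 0.35 to 0.875 m from the base axis. Payload 4.2 kg.
Tool frame: the origin (TCP) lies at the very end of the fingers, on their centre line; the grasp point (between the pads) lies 19 mm behind it (r.grip_point_offset is the distance from the TCP to the grasp point, in m); z points along the fingers, y is the line along which they close (so a half turn about z gives the same grasp; the last joint's range is limited). The gripper opens to 87 mm and grips with 3 to 60 N. Pads are 19 mm wide; open, the fingers measure 117 mm over their backs; the gripper's body (75 mm by 190 mm) begins 51 mm behind the grasp point.
Start: joints at [85.863, 22.042, 0.453, 0, -68.411, -14.817], TCP at [0.203, 0.591, 0.223] pointing down, gripper open.
Joint ranges: [-179.83, 179.83], [-69.29, 118.12], [-61.27, 80.66], [-181.25, 117.63], [-171.15, -9.14], [-177.46, 177.46]. Speed limits (degrees/s): [159.86, 159.86, 180, 180, 180, 180].

### API

Orientations are given as a 3x3 rotation matrix whose columns are the frame's x, y, z axes.
In Python, from station import r, cams gives the robot as it stands. The module is installed in compiled form; this text tells all that it offers.
- The arm moves only by the shell command python3 -m handwheel 'ROWS'. ROWS is JSON, a list that holds one entry, the list of rows, each a list of 7 numbers: the turn, a rotation vector about the tool's x, y, z in units of 6 degrees (1.0 is 6 degrees), then the shift along the tool's x, y, z in m, then the finger opening in m, from 0 to 0.087. In form: [[[ax, ay, az, x, y, z, jaw], ...]]. A call has 1 to 12 rows; each row shifts and turns the commanded pose from where the row before left it, along the tool's axes as they then stand; what a row does not reach is not made up. A row lasts 1/10 s, in which the tool goes at most 50 mm and 8.59 degrees, less where a joint would pass 70% of its speed; a pose out of reach is approached as far as the arm can. A call with a gripper value outside its range is refused whole. The fingers move at their own pace and stop on an object; the grip force is fixed at half the most. Time passes only in rows, so rows that do not move let the fingers close. It gives the time, the measured TCP pose, the force, the opening and the grip force at its end, in the units of the state.
- r.sense(): the state, without advancing time (a new reading comes with each control period).
- cams.capture(name): name is "side" or "top"; returns the picture (400x640x3 uint8, red, green, blue); there is no depth.
- cams.get_calibration(name): a dict with "camera_matrix" (3x3 intrinsics, pixels), "k1" (the pictures are not rectified: a ray, as slopes to the right and down, at radius r is drawn at 1 + k1 r^2 times it, then the intrinsics apply), "rvec" (rotation vector, rad) and "tvec" (3), from world to camera coordinates, as OpenCV has them. Camera axes: x right, y down, z forward; pixel columns grow to the right and rows downward; lengths in m; the calibration is good to about 2 mm. A picture is of the moment at which its call begins. get_calibration takes no time and is no camera call.
- r.finish_job(): hands the job in; it is judged then, once.
The state is a dict: "time_s": time; "joints": joint angles; "joint_velocities": joint speeds; "effort": joint torques, N m; "tcp_pos": TCP position; "ee_rot": TCP orientation; "wrist_force": force on the tool from outside, world axes, zero at the start; "moment": the same for the moment, N m; "gripper_width": opening from 0.0 (shut) to 1.0 (fully open); "gripper_force": force on a finger pad.
Only numpy, scipy, OpenCV 4.12 (cv2) and the standard library are available. Lean on these libraries where they do the work, as an engineer would, in place of code of your own. Each camera call takes 0.05 s, during which the arm holds its last target. There are 200 camera calls.

## Working session

There is one attempt and no reset: what is moved stays moved. The work goes in short steps, Python scripts to look and compute and a shell command to move; the robot and the scene stay as the last step left them, time stands still between calls to the robot, and variables do not carry over. Pictures are saved under pics/ and viewed, at most 14 in all, crops included, and the job is handed in when it is done.

```bash
mkdir -p pics; python3 - <<'E'
from station import r,cams
import cv2
for n in("side","top"):
    cv2.imwrite(f"pics/{n}0.png",cams.capture(n)[:,:,::-1])
    print(n,cams.get_calibration(n))
s=r.sense();print(s)
E
```

```text
side {'camera_matrix': array([[470.70731569,   0.        , 320.07607057],
       [  0.        , 470.70731569, 201.4931954 ],
       [  0.        ,   0.        ,   1.        ]]), 'k1': -0.07783927312006797, 'rvec': array([ 0.20056747, -2.79707034,  1.27642512]), 'tvec': array([0.51300137, 0.1002825 , 1.48980326])}
top {'camera_matrix': array([[451.15201519,   0.        , 312.26666567],
       [  0.        , 451.15201519, 195.23458703],
       [  0.        ,   0.        ,   1.        ]]), 'k1': -0.028861417393318513, 'rvec': array([ 2.12448171, -2.09959222,  0.22117221]), 'tvec': array([0.00560661, 0.55335378, 1.10917538])}
{'time_s': 0.1, 'joints': array([ 8.58618211e+01,  2.20869965e+01,  3.88588183e-01, -2.41963228e-02,
       -6.84118166e+01, -1.48174467e+01]), 'joint_velocities': array([ 0.05381203, -0.18593265,  0.25809881,  0.21044173,  0.11218608,
        0.02368819]), 'effort': array([-2.25740450e-05, -3.91691780e+01,  1.87935734e+01,  4.23193529e+00,
        1.34866603e-02, -7.23294465e-05]), 'tcp_pos': array([0.20282818, 0.59061151, 0.22157184]), 'ee_rot': array([[ 9.45719861e-01, -3.24982559e-01, -5.30480191e-04],
       [-3.24982972e-01, -9.45717978e-01, -1.89040337e-03],
       [ 1.12663469e-04,  1.96018904e-03, -9.99998072e-01]]), 'wrist_force': array([-0.29905287, -0.51951479, -0.63150921]), 'moment': array([-0.0108909 , -0.05024203, -0.04350719]), 'gripper_force': 0.0, 'gripper_width': 1.0003195155203637}
```

View pics/side0.png

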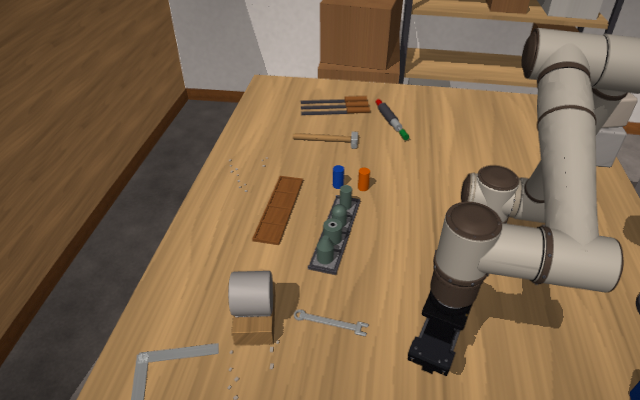

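View pics/top0.png

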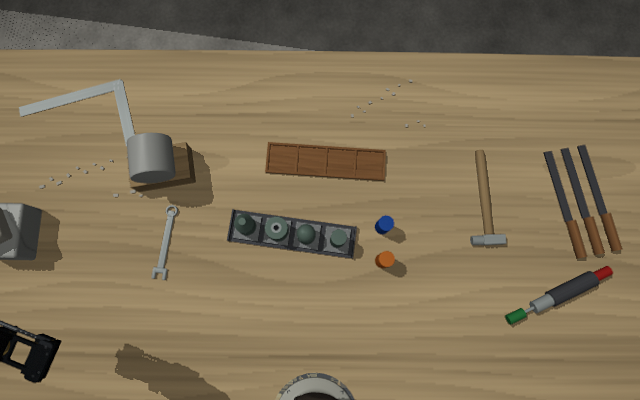

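The pictures show the stand at top (230–357, 210–258), with cone (246,224), wheel (276,228), dome (306,233) and plug (339,238) from left to right. The rack lies farther away at (266–386, 143–181), and the blue and orange decoys are to the right. Next I'll enlarge both views.

```bash
python3 - <<'E'
import cv2
for n,(x,y,w,h),k in(("top",(222,135,175,130),4.5),("side",(248,160,130,120),5)):
    im=cv2.imread(f"pics/{n}0.png")[y:y+h,x:x+w]
    cv2.imwrite(f"pics/{n}0c.png",cv2.resize(im,None,fx=k,fy=k,interpolation=cv2.INTER_CUBIC))
E
```

```text
(no output)
```

View pics/top0c.png

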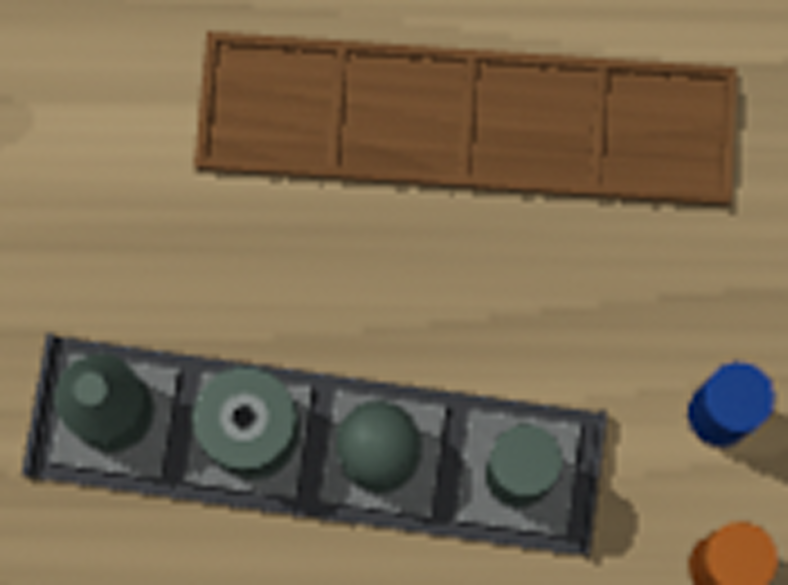

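View pics/side0c.png

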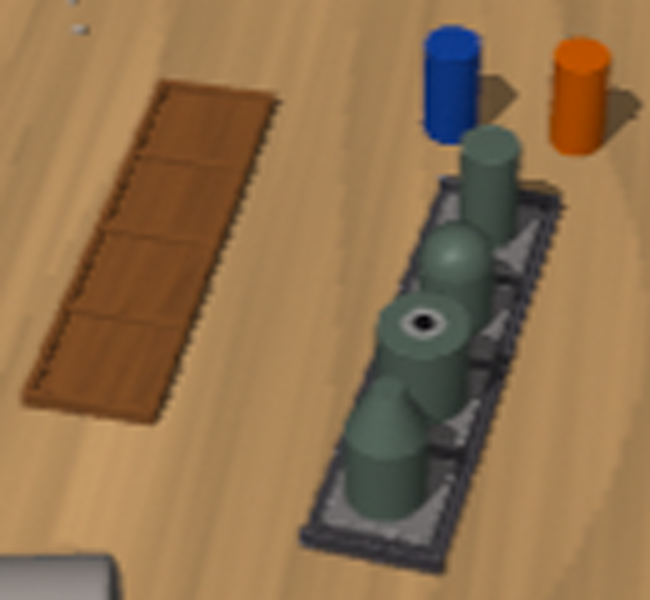

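The crops show the stone tops in top-crop pixels: cone tip (90,388), bush (244,417), dome (378,446), plug top (524,460). In the side crop they are at (390,384), (424,322), (457,258) and (490,146). The corners of both trays are clear, so I can triangulate.

```bash
cat > h.py <<'E'
import numpy as np, cv2
from station import r,cams
C={n:cams.get_calibration(n) for n in("top","side")}
def D(c): return np.array([c["k1"],0,0,0.])
def und(n,uv): return cv2.undistortPoints(np.array(uv,float).reshape(-1,1,2),C[n]["camera_matrix"],D(C[n]))
def P(n): return np.c_[cv2.Rodrigues(C[n]["rvec"])[0],C[n]["tvec"]]
def tri(a,b):
    X=cv2.triangulatePoints(P("top"),P("side"),und("top",a).reshape(-1,2).T,und("side",b).reshape(-1,2).T)
    return (X[:3]/X[3]).T
def proj(n,X): return cv2.projectPoints(np.array(X,float).reshape(-1,3),C[n]["rvec"],C[n]["tvec"],C[n]["camera_matrix"],D(C[n]))[0].reshape(-1,2)
def plane(n,uv,z):
    M=P(n);R,t=M[:,:3],M[:,3];c=-R.T@t
    d=np.c_[und(n,uv).reshape(-1,2),np.ones(len(uv))]@R
    return c+d*((z-c[2])/d[:,2])[:,None]
def uc(p,k,o): return (np.array(p,float)+.5)/k-.5+np.array(o)
E
python3 - <<'E'
from h import *
np.set_printoptions(precision=4,suppress=True)
T=uc([(90,388),(244,417),(378,446),(524,460),(208,32),(737,68),(733,208),(196,170),(50,335),(606,412),(588,556),(24,478)],4.5,(222,135))
S=uc([(390,384),(424,322),(457,258),(490,146),(23,403),(160,80),(280,97),(157,422),(300,540),(443,178),(563,200),(443,572)],5,(248,160))
X=tri(T,S);print(X); print("err",np.abs(proj("top",X)-T).max(1),np.abs(proj("side",X)-S).max(1))
for i,z in((4,.011),(8,.014)):
    for n,p in(("top",T),("side",S)):
        q=plane(n,p[i:i+4],z); c=q.mean(0); d=q[[0,3]].mean(0)-q[[1,2]].mean(0); print(n,c,np.linalg.norm(d),"yaw",np.degrees(np.arctan2(-d[0],d[1])))
        for y in(.12,.04,-.04,-.12): a=np.arctan2(-d[0],d[1]); print("  ",y,c[:2]+y*np.array([-np.sin(a),np.cos(a)]))
for n,p in(("top",T),("side",S)): print(n,[plane(n,p[i:i+1],z)[0,:2] for i,z in enumerate((.098,.072,.058,.088))])
E
```

```text
[[ 0.4766  0.185   0.1019]
 [ 0.4662  0.1027  0.074 ]
 [ 0.4535  0.0278  0.0602]
 [ 0.4426 -0.0529  0.0871]
 [ 0.7135  0.1374  0.004 ]
 [ 0.6936 -0.188   0.0099]
 [ 0.6055 -0.1839  0.0074]
 [ 0.6263  0.1418  0.0042]
 [ 0.5231  0.2255  0.0062]
 [ 0.4791 -0.1055  0.0121]
 [ 0.3952 -0.0944  0.0117]
 [ 0.4375  0.2369  0.0052]]
err [0.389  0.0968 0.2733 0.0214 0.5648 0.1332 0.3005 0.2149 0.1909 0.5017
 0.2851 0.1982] [0.3296 0.0794 0.2169 0.0161 0.4763 0.0963 0.2191 0.1828 0.1709 0.3807
 0.2183 0.1798]
top [ 0.6592 -0.0234  0.011 ] 0.32504852996388783 yaw -3.422708013340306
   0.12 [0.6664 0.0964]
   0.04 [0.6616 0.0166]
   -0.04 [ 0.6569 -0.0633]
   -0.12 [ 0.6521 -0.1431]
side [ 0.6575 -0.0182  0.011 ] 0.3297413791273153 yaw -3.1931857083604696
   0.12 [0.6642 0.1016]
   0.04 [0.6597 0.0217]
   -0.04 [ 0.6553 -0.0582]
   -0.12 [ 0.6508 -0.138 ]
top [0.4588 0.0649 0.014 ] 0.3321464877827112 yaw -7.214696151998603
   0.12 [0.4739 0.184 ]
   0.04 [0.4638 0.1046]
   -0.04 [0.4538 0.0252]
   -0.12 [ 0.4438 -0.0541]
side [0.4574 0.0705 0.014 ] 0.3383614432255203 yaw -7.280110750507649
   0.12 [0.4726 0.1895]
   0.04 [0.4624 0.1102]
   -0.04 [0.4523 0.0308]
   -0.12 [ 0.4422 -0.0485]
top [array([0.4781, 0.1857]), array([0.4667, 0.1029]), array([0.4531, 0.0279]), array([ 0.4426, -0.0528])]
side [array([0.4761, 0.1813]), array([0.4662, 0.1007]), array([0.4544, 0.0253]), array([ 0.4425, -0.0518])]
```

```bash
cat >> h.py <<'E'
def need(p):
    "shift in tool axes to p, and the turn (units of 6 deg) to the tool-down pose with y closing along world x"
    s=r.sense();R=s["ee_rot"];G=np.array([[0,-1,0],[-1,0,0],[0,0,-1.]])
    t=cv2.Rodrigues(R.T@G)[0].ravel()/np.radians(6)
    print("t%.1f"%s["time_s"],"tcp",s["tcp_pos"].round(4),"shift",(R.T@(np.array(p)-s["tcp_pos"])).round(4),"turn",t.round(2),"F",s["wrist_force"].round(1),"w",round(s["gripper_width"]*87,1),"gf",round(float(s["gripper_force"]),1))
E
python3 -m handwheel '[[[0,0,0,0.033,0.025,0,0.087],[0,0,0,0.033,0.025,0,0.087],[0,0,0,0.033,0.025,0,0.087],[0,0,0,0.033,0.025,0,0.087],[0,0,0,0.033,0.025,0,0.087],[0,0,0,0.033,0.025,0,0.087],[0,0,0,0.033,0.025,0,0.087],[0,0,0,0.033,0.025,0,0.087],[0,0,0,0.033,0.025,0,0.087],[0,0,0,0.033,0.025,0,0.087],[0,0,0,0.033,0.025,0,0.087],[0,0,0,0.030,0.020,0,0.087]]]'
python3 -c "from h import *;need((.477,.185,.15))"
```

```text
time_s: 1.3
tcp_pos: [0.4792, 0.1825, 0.2223]
ee_rot: [[0.946, -0.325, -0.001], [-0.325, -0.946, -0.0], [-0.001, 0.0, -1.0]]
wrist_force: [0.9, 0.9, 0.2]
gripper_width: 1.001
gripper_force: 0.0
t1.3 tcp [0.4792 0.1825 0.2223] shift [-0.0029 -0.0017  0.0723] turn [1.000e-02 0.000e+00 1.183e+01] F [0.9 0.9 0.2] w 87.0 gf 0.0
```

```bash
python3 -m handwheel '[[[0,0,1,0,0,0,0.087],[0,0,1,0,0,0,0.087],[0,0,1,0,0,0,0.087],[0,0,1,0,0,0,0.087],[0,0,1,0,0,0,0.087],[0,0,1,0,0,0,0.087],[0,0,1,0,0,0,0.087],[0,0,1,0,0,0,0.087],[0,0,1,0,0,0,0.087],[0,0,1,0,0,0,0.087],[0,0,1,0,0,0,0.087],[0,0,0.8,0,0,0,0.087]]]'
python3 -c "from h import *;need((.477,.185,.15))"
```

```text
time_s: 2.5
tcp_pos: [0.4785, 0.1843, 0.2221]
ee_rot: [[0.0, -1.0, -0.001], [-1.0, -0.0, -0.0], [0.0, 0.001, -1.0]]
wrist_force: [0.1, 1.1, -0.5]
gripper_width: 1.005
gripper_force: 0.0
t2.5 tcp [0.4785 0.1843 0.2221] shift [-0.0008  0.0014  0.0721] turn [ 0.01 -0.    0.  ] F [ 0.1  1.1 -0.5] w 87.5 gf 0.0
```

```bash
python3 -m handwheel '[[[0,0,0,-0.001,0.0015,0.025,0.087],[0,0,0,0,0,0.025,0.087],[0,0,0,0,0,0.025,0.087],[0,0,0,0,0,0.025,0.087],[0,0,0,0,0,0.02,0.087],[0,0,0,0,0,0.02,0.087],[0,0,0,0,0,0.015,0.087],[0,0,0,0,0,0.015,0.087],[0,0,0,0,0,0.01,0.087],[0,0,0,0,0,0.008,0.087],[0,0,0,0,0,0,0.087]]]'
python3 -c "
from h import *;need((.477,.185,.034))
cv2.imwrite('pics/a.png',np.vstack([cv2.resize(cams.capture(n)[y:y+110,x:x+200,::-1],None,fx=3.,fy=2.7) for n,x,y in(('top',200,160),('side',240,160))]))"
```

```text
time_s: 3.6
tcp_pos: [0.4768, 0.185, 0.0336]
ee_rot: [[0.004, -1.0, -0.002], [-1.0, -0.004, -0.001], [0.001, 0.002, -1.0]]
wrist_force: [-0.1, -0.2, 0.1]
gripper_width: 1.0
gripper_force: 0.0
t3.6 tcp [0.4768 0.185  0.0336] shift [ 0.     -0.0002 -0.0004] turn [ 0.02 -0.01  0.04] F [-0.1 -0.2  0.1] w 87.0 gf 0.0
```

View pics/a.png

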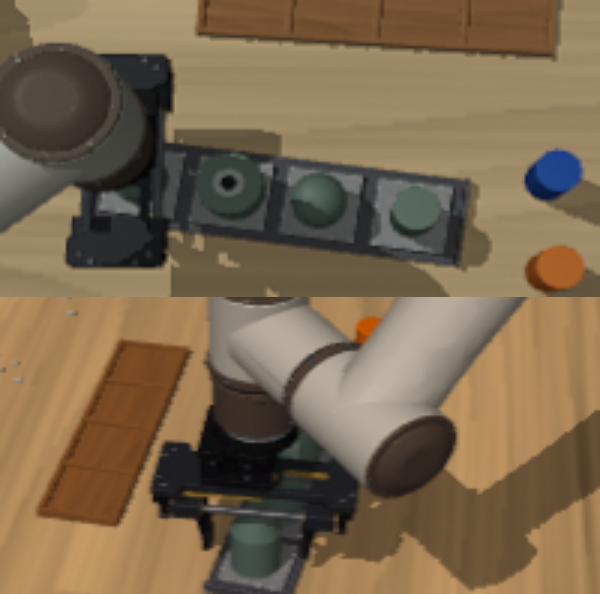

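The fingers straddle the cone (lower half, about (255,545)) without touching it. I'll close and lift.

```bash
python3 -m handwheel '[[[0,0,0,0,0,0,0.04],[0,0,0,0,0,0,0.04],[0,0,0,0,0,0,0.04],[0,0,0,0,0,0,0.04],[0,0,0,0,0,0,0.04],[0,0,0,0,0,0,0.04],[0,0,0,0,0,0,0.04],[0,0,0,0,0,0,0.04]]]'
```

```text
time_s: 4.5
tcp_pos: [0.4776, 0.1856, 0.0347]
ee_rot: [[0.004, -1.0, 0.0], [-1.0, -0.004, 0.0], [-0.0, -0.0, -1.0]]
wrist_force: [0.7, 0.2, 0.8]
gripper_width: 0.568
gripper_force: 30.0
```

```bash
python3 -m handwheel '[[[0,0,0,0,0,-0.005,0.04],[0,0,0,0,0,-0.015,0.04],[0,0,0,0,0,-0.025,0.04],[0,0,0,0,0,-0.025,0.04],[0,0,0,0,0,-0.025,0.04],[0,0,0,0,0,-0.020,0.04],[0,0,0,0,0,-0.01,0.04],[0,0,0,0,0,0,0.04]]]'; python3 -c "from h import *;need((.652,-.142,.15))"
```

```text
time_s: 5.3
tcp_pos: [0.4775, 0.1857, 0.1605]
ee_rot: [[0.004, -1.0, 0.002], [-1.0, -0.004, 0.002], [-0.002, -0.002, -1.0]]
wrist_force: [-0.2, 0.8, -2.9]
gripper_width: 0.568
gripper_force: 30.0
t5.3 tcp [0.4775 0.1857 0.1605] shift [ 0.3285 -0.1731  0.0103] turn [-0.01  0.01  0.04] F [-0.2  0.8 -2.9] w 49.4 gf 30.0
```

```bash
python3 -m handwheel '[[[0,0,0,0.0165,-0.009,0,0.04],[0,0,0,0.0295,-0.0155,0,0.04],[0,0,0,0.0295,-0.0155,0,0.04],[0,0,0,0.0295,-0.0155,0,0.04],[0,0,0,0.0295,-0.0155,0,0.04],[0,0,0,0.0295,-0.0155,0,0.04],[0,0,0,0.0295,-0.0155,0,0.04],[0,0,0,0.0295,-0.0155,0,0.04],[0,0,0,0.0295,-0.0155,0,0.04],[0,0,0,0.0295,-0.0155,0,0.04],[0,0,0,0.0295,-0.0155,0,0.04],[0,0,0,0.0165,-0.009,0,0.04]]]'; python3 -c "from h import *;need((.652,-.142,.028))"
```

```text
time_s: 6.5
tcp_pos: [0.6514, -0.1439, 0.1565]
ee_rot: [[0.002, -1.0, -0.004], [-1.0, -0.002, 0.0], [-0.0, 0.004, -1.0]]
wrist_force: [1.0, 1.1, -3.0]
gripper_width: 0.568
gripper_force: 30.0
t6.5 tcp [ 0.6514 -0.1439  0.1565] shift [-0.0019 -0.0012  0.1285] turn [0.04 0.   0.02] F [ 1.   1.1 -3. ] w 49.4 gf 30.0
```

```bash
python3 -m handwheel '[[[0,0,0,-0.002,0,0.015,0.04],[0,0,0,0,0,0.02,0.04],[0,0,0,0,0,0.02,0.04],[0,0,0,0,0,0.02,0.04],[0,0,0,0,0,0.02,0.04],[0,0,0,0,0,0.012,0.04],[0,0,0,0,0,0.005,0.04],[0,0,0,0,0,0,0.04],[0,0,0,0,0,0,0.04]]]'; python3 -c "
from h import *;need((.652,-.142,.028))
cv2.imwrite('pics/b.png',np.vstack([cv2.resize(cams.capture(n)[y:y+100,x:x+180,::-1],None,fx=4.,fy=3) for n,x,y in(('top',240,120),('side',220,140))]))"
```

```text
time_s: 7.4
tcp_pos: [0.6524, -0.1399, 0.0482]
ee_rot: [[0.005, -1.0, 0.001], [-1.0, -0.005, -0.0], [0.0, -0.001, -1.0]]
wrist_force: [0.8, 0.4, -2.0]
gripper_width: 0.568
gripper_force: 30.0
t7.4 tcp [ 0.6524 -0.1399  0.0482] shift [0.0021 0.0004 0.0202] turn [-0.01 -0.    0.04] F [ 0.8  0.4 -2. ] w 49.4 gf 30.0
```

View pics/b.png

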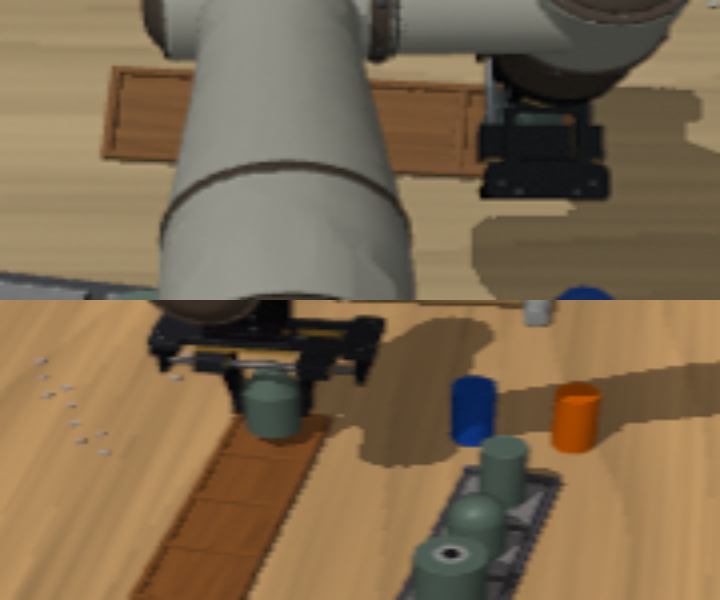

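The cone hangs upright over the right-end compartment (lower half, (272,410)), so I'll lower it until it touches.

```bash
python3 -m handwheel '[[[0,0,0,0.002,0,0.006,0.04],[0,0,0,0,0,0.006,0.04],[0,0,0,0,0,0.004,0.04],[0,0,0,0,0,0.002,0.04],[0,0,0,0,0,0.001,0.04],[0,0,0,0,0,0.001,0.04],[0,0,0,0,0,0,0.04],[0,0,0,0,0,0,0.04],[0,0,0,0,0,0,0.04]]]'
```

```text
time_s: 8.4
tcp_pos: [0.6512, -0.1419, 0.0287]
ee_rot: [[0.004, -1.0, -0.001], [-1.0, -0.004, -0.0], [0.0, 0.001, -1.0]]
wrist_force: [-4.0, 1.5, 5.6]
gripper_width: 0.566
gripper_force: 30.0
```

The force rises at z = 0.0287, which is floor height, not wall height. Releasing and retreating.

```bash
python3 -m handwheel '[[[0,0,0,0,0,0,0.087],[0,0,0,0,0,0,0.087],[0,0,0,0,0,0,0.087],[0,0,0,0,0,0,0.087],[0,0,0,0,0,0,0.087],[0,0,0,0,0,-0.01,0.087],[0,0,0,0,0,-0.03,0.087],[0,0,0,0,0,-0.03,0.087],[0,0,0,0,0,-0.03,0.087],[0,0,0,0,0,-0.03,0.087],[0,0,0,0,0,0,0.087]]]'; python3 -c "from h import *;need((.4663,.1025,.16))"
```

```text
time_s: 9.5
tcp_pos: [0.655, -0.1423, 0.1643]
ee_rot: [[0.005, -1.0, 0.012], [-1.0, -0.005, -0.002], [0.002, -0.012, -1.0]]
wrist_force: [0.3, -0.1, -0.4]
gripper_width: 0.996
gripper_force: 0.0
t9.5 tcp [ 0.655  -0.1423  0.1643] shift [-0.2458  0.1874  0.0017] turn [-0.11 -0.02  0.05] F [ 0.3 -0.1 -0.4] w 86.7 gf 0.0
```

```bash
python3 -m handwheel '[[[0,0,0.04,-0.0215,0.0165,0,0.087],[0,0,0,-0.0215,0.0165,0,0.087],[0,0,0,-0.0215,0.0165,0,0.087],[0,0,0,-0.0215,0.0165,0,0.087],[0,0,0,-0.0215,0.0165,0,0.087],[0,0,0,-0.0215,0.0165,0,0.087],[0,0,0,-0.0215,0.0165,0,0.087],[0,0,0,-0.0215,0.0165,0,0.087],[0,0,0,-0.0215,0.0165,0,0.087],[0,0,0,-0.0215,0.0165,0,0.087],[0,0,0,-0.0215,0.0165,0,0.087],[0,0,0,-0.0095,0.0065,0,0.087]]]'; python3 -c "from h import *;need((.4663,.1025,.032))"
```

```text
time_s: 10.7
tcp_pos: [0.4624, 0.1052, 0.1578]
ee_rot: [[0.002, -1.0, 0.0], [-1.0, -0.002, 0.0], [-0.0, -0.0, -1.0]]
wrist_force: [0.5, -0.4, -0.3]
gripper_width: 1.001
gripper_force: 0.0
t10.7 tcp [0.4624 0.1052 0.1578] shift [ 0.0027 -0.0039  0.1258] turn [-0.    0.    0.02] F [ 0.5 -0.4 -0.3] w 87.1 gf 0.0
```

```bash
python3 -m handwheel '[[[0,0,0,0.0025,-0.0035,0.015,0.087],[0,0,0,0,0,0.025,0.087],[0,0,0,0,0,0.025,0.087],[0,0,0,0,0,0.02,0.087],[0,0,0,0,0,0.015,0.087],[0,0,0,0,0,0.012,0.087],[0,0,0,0,0,0.008,0.087],[0,0,0,0,0,0.005,0.087],[0,0,0,0,0,0,0.087],[0,0,0,0,0,0,0.087]]]'; python3 -c "from h import *;need((.4663,.1025,.032))"
```

```text
time_s: 11.7
tcp_pos: [0.4675, 0.1017, 0.0329]
ee_rot: [[0.0, -1.0, 0.001], [-1.0, -0.0, 0.0], [-0.0, -0.001, -1.0]]
wrist_force: [-0.1, 0.3, -0.2]
gripper_width: 1.001
gripper_force: 0.0
t11.7 tcp [0.4675 0.1017 0.0329] shift [-0.0008  0.0012  0.0009] turn [-0.01  0.    0.  ] F [-0.1  0.3 -0.2] w 87.1 gf 0.0
```

```bash
python3 -m handwheel '[[[0,0,0,0,0,0,0.05],[0,0,0,0,0,0,0.05],[0,0,0,0,0,0,0.05],[0,0,0,0,0,0,0.05],[0,0,0,0,0,0,0.05],[0,0,0,0,0,0,0.05],[0,0,0,0,0,0,0.05]]]'
```

```text
time_s: 12.4
tcp_pos: [0.4671, 0.1016, 0.0327]
ee_rot: [[0.0, -1.0, -0.0], [-1.0, -0.0, -0.0], [0.0, 0.0, -1.0]]
wrist_force: [-1.1, -0.2, 2.7]
gripper_width: 0.658
gripper_force: 30.0
```

```bash
python3 -m handwheel '[[[0,0,0,0,0,-0.005,0.05],[0,0,0,0,0,-0.015,0.05],[0,0,0,0,0,-0.025,0.05],[0,0,0,0,0,-0.025,0.05],[0,0,0,0,0,-0.025,0.05],[0,0,0,0,0,-0.020,0.05],[0,0,0,0,0,-0.01,0.05],[0,0,0,0,0,0,0.05]]]'; python3 -c "from h import *;need((.6565,-.062,.157))"
```

```text
time_s: 13.2
tcp_pos: [0.4675, 0.1018, 0.1584]
ee_rot: [[-0.0, -1.0, 0.002], [-1.0, 0.0, 0.001], [-0.001, -0.002, -1.0]]
wrist_force: [0.3, -0.1, -3.4]
gripper_width: 0.663
gripper_force: 30.0
t13.2 tcp [0.4675 0.1018 0.1584] shift [ 0.1638 -0.189   0.0015] turn [-0.02  0.01 -0.  ] F [ 0.3 -0.1 -3.4] w 57.7 gf 30.0
```

```bash
python3 -m handwheel '[[[0,0,0,0.007,-0.007,0,0.05],[0,0,0,0.015,-0.0175,0,0.05],[0,0,0,0.015,-0.0175,0,0.05],[0,0,0,0.015,-0.0175,0,0.05],[0,0,0,0.015,-0.0175,0,0.05],[0,0,0,0.015,-0.0175,0,0.05],[0,0,0,0.015,-0.0175,0,0.05],[0,0,0,0.015,-0.0175,0,0.05],[0,0,0,0.015,-0.0175,0,0.05],[0,0,0,0.015,-0.0175,0,0.05],[0,0,0,0.015,-0.0175,0,0.05],[0,0,0,0.007,-0.007,0,0.05]]]'; python3 -c "from h import *;need((.6565,-.062,.048))"
```

```text
time_s: 14.4
tcp_pos: [0.6566, -0.0644, 0.1545]
ee_rot: [[-0.002, -1.0, -0.004], [-1.0, 0.002, -0.001], [0.001, 0.004, -1.0]]
wrist_force: [0.3, 1.1, -3.8]
gripper_width: 0.662
gripper_force: 30.0
t14.4 tcp [ 0.6566 -0.0644  0.1545] shift [-0.0024 -0.0003  0.1065] turn [ 0.04 -0.01 -0.02] F [ 0.3  1.1 -3.8] w 57.6 gf 30.0
```

```bash
python3 -m handwheel '[[[0,0,0,-0.0005,0,0.015,0.05],[0,0,0,0,0,0.02,0.05],[0,0,0,0,0,0.02,0.05],[0,0,0,0,0,0.02,0.05],[0,0,0,0,0,0.018,0.05],[0,0,0,0,0,0.01,0.05],[0,0,0,0,0,0.004,0.05],[0,0,0,0,0,0,0.05],[0,0,0,0,0,0,0.05]]]'; python3 -c "
from h import *;need((.6565,-.062,.028))
cv2.imwrite('pics/c.png',np.vstack([cv2.resize(cams.capture(n)[y:y+75,x:x+150,::-1],None,fx=5.,fy=4,interpolation=2) for n,x,y in(('top',260,120),('side',230,165))]))"
```

```text
time_s: 15.3
tcp_pos: [0.6568, -0.0619, 0.0513]
ee_rot: [[0.0, -1.0, 0.002], [-1.0, -0.0, -0.0], [0.0, -0.002, -1.0]]
wrist_force: [-0.5, 0.7, -2.6]
gripper_width: 0.662
gripper_force: 30.0
t15.3 tcp [ 0.6568 -0.0619  0.0513] shift [0.0001 0.0004 0.0233] turn [-0.01 -0.    0.  ] F [-0.5  0.7 -2.6] w 57.6 gf 30.0
```

View pics/c.png

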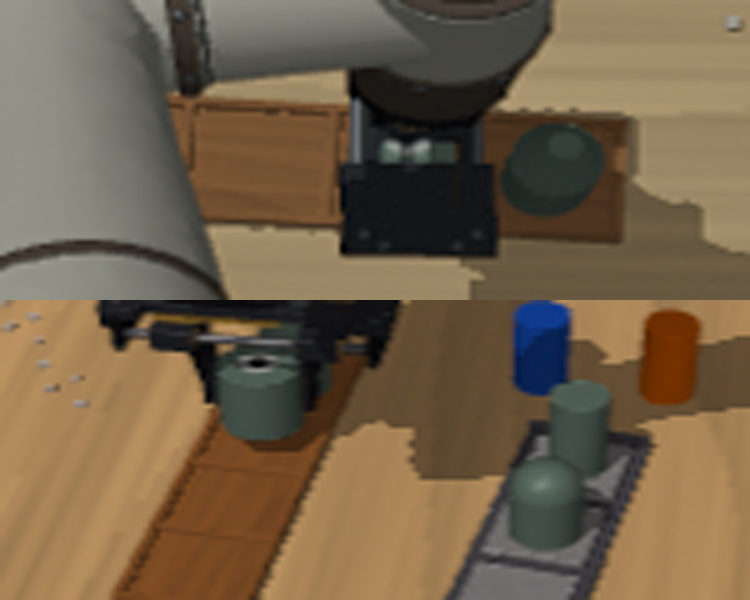

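The cone stands upright in the right-end compartment (upper half, (553,170)). The wheel hangs centred over the next one. Lowering it.

```bash
python3 -m handwheel '[[[0,0,0,-0.001,0,0.007,0.05],[0,0,0,0,0,0.007,0.05],[0,0,0,0,0,0.005,0.05],[0,0,0,0,0,0.003,0.05],[0,0,0,0,0,0.001,0.05],[0,0,0,0,0,0.001,0.05],[0,0,0,0,0,0.0005,0.05],[0,0,0,0,0,0,0.05],[0,0,0,0,0,0,0.05]]]'
```

```text
time_s: 16.3
tcp_pos: [0.6558, -0.061, 0.0267]
ee_rot: [[0.0, -1.0, -0.001], [-1.0, -0.0, -0.0], [0.0, 0.001, -1.0]]
wrist_force: [-5.2, 0.2, 4.6]
gripper_width: 0.662
gripper_force: 30.0
```

```bash
python3 -m handwheel '[[[0,0,0,0,0,0,0.087],[0,0,0,0,0,0,0.087],[0,0,0,0,0,0,0.087],[0,0,0,0,0,0,0.087],[0,0,0,0,0,0,0.087],[0,0,0,0,0,-0.01,0.087],[0,0,0,0,0,-0.03,0.087],[0,0,0,0,0,-0.03,0.087],[0,0,0,0,0,-0.03,0.087],[0,0,0,0,0,-0.03,0.087],[0,0,0,0,0,0,0.087],[0,0,0,0,0,0,0.087]]]'; python3 -c "from h import *;need((.4535,.0275,.16))"
```

```text
time_s: 17.5
tcp_pos: [0.6565, -0.0607, 0.1576]
ee_rot: [[-0.0, -1.0, 0.003], [-1.0, 0.0, 0.001], [-0.001, -0.003, -1.0]]
wrist_force: [-0.6, -0.6, -0.4]
gripper_width: 1.0
gripper_force: 0.0
t17.5 tcp [ 0.6565 -0.0607  0.1576] shift [-0.0882  0.203  -0.0029] turn [-0.03  0.01 -0.  ] F [-0.6 -0.6 -0.4] w 87.0 gf 0.0
```

```bash
python3 -m handwheel '[[[0,0,0,-0.0088,0.0203,0,0.087],[0,0,0,-0.0088,0.0203,0,0.087],[0,0,0,-0.0088,0.0203,0,0.087],[0,0,0,-0.0088,0.0203,0,0.087],[0,0,0,-0.0088,0.0203,0,0.087],[0,0,0,-0.0088,0.0203,0,0.087],[0,0,0,-0.0088,0.0203,0,0.087],[0,0,0,-0.0088,0.0203,0,0.087],[0,0,0,-0.0088,0.0203,0,0.087],[0,0,0,-0.0088,0.0203,0,0.087],[0,0,0,0,0,0,0.087],[0,0,0,0,0,0,0.087]]]'; python3 -c "from h import *;need((.4535,.0275,.028))"
```

```text
time_s: 18.7
tcp_pos: [0.453, 0.0271, 0.1557]
ee_rot: [[0.001, -1.0, -0.0], [-1.0, -0.001, -0.0], [0.0, 0.0, -1.0]]
wrist_force: [0.3, 0.5, 1.3]
gripper_width: 1.002
gripper_force: 0.0
t18.7 tcp [0.453  0.0271 0.1557] shift [-0.0004 -0.0006  0.1277] turn [ 0.   -0.    0.01] F [0.3 0.5 1.3] w 87.2 gf 0.0
```

```bash
python3 -m handwheel '[[[0,0,0,0,0,0.017,0.087],[0,0,0,0,0,0.025,0.087],[0,0,0,0,0,0.025,0.087],[0,0,0,0,0,0.02,0.087],[0,0,0,0,0,0.015,0.087],[0,0,0,0,0,0.012,0.087],[0,0,0,0,0,0.008,0.087],[0,0,0,0,0,0.005,0.087],[0,0,0,0,0,0,0.087],[0,0,0,0,0,0,0.087]]]'; python3 -c "from h import *;need((.4535,.0275,.028))"
```

```text
time_s: 19.7
tcp_pos: [0.4536, 0.0272, 0.0293]
ee_rot: [[0.0, -1.0, 0.001], [-1.0, -0.0, 0.0], [-0.0, -0.001, -1.0]]
wrist_force: [0.2, -0.3, 0.4]
gripper_width: 0.999
gripper_force: 0.0
t19.7 tcp [0.4536 0.0272 0.0293] shift [-0.0003  0.0001  0.0013] turn [-0.01  0.    0.  ] F [ 0.2 -0.3  0.4] w 86.9 gf 0.0
```

```bash
python3 -m handwheel '[[[0,0,0,0,0,0,0.04],[0,0,0,0,0,0,0.04],[0,0,0,0,0,0,0.04],[0,0,0,0,0,0,0.04],[0,0,0,0,0,0,0.04],[0,0,0,0,0,0,0.04],[0,0,0,0,0,0,0.04],[0,0,0,0,0,0,0.04]]]'
```

```text
time_s: 20.5
tcp_pos: [0.4537, 0.0273, 0.0292]
ee_rot: [[0.0, -1.0, 0.001], [-1.0, -0.0, 0.0], [-0.0, -0.001, -1.0]]
wrist_force: [1.2, 0.2, -0.1]
gripper_width: 0.547
gripper_force: 30.0
```

```bash
python3 -m handwheel '[[[0,0,0,0,0,-0.005,0.04],[0,0,0,0,0,-0.015,0.04],[0,0,0,0,0,-0.025,0.04],[0,0,0,0,0,-0.025,0.04],[0,0,0,0,0,-0.025,0.04],[0,0,0,0,0,-0.020,0.04],[0,0,0,0,0,-0.01,0.04],[0,0,0,0,0,0,0.04]]]'; python3 -c "from h import *;need((.661,.019,.157))"
```

```text
time_s: 21.3
tcp_pos: [0.4533, 0.0272, 0.1549]
ee_rot: [[-0.0, -1.0, 0.002], [-1.0, 0.0, 0.001], [-0.001, -0.002, -1.0]]
wrist_force: [-0.2, 0.1, -2.0]
gripper_width: 0.547
gripper_force: 30.0
t21.3 tcp [0.4533 0.0272 0.1549] shift [ 0.0082 -0.2077 -0.0018] turn [-0.02  0.01 -0.  ] F [-0.2  0.1 -2. ] w 47.6 gf 30.0
```

```bash
python3 -m handwheel '[[[0,0,0,0.001,-0.012,0,0.04],[0,0,0,0.001,-0.023,0,0.04],[0,0,0,0.001,-0.023,0,0.04],[0,0,0,0.001,-0.023,0,0.04],[0,0,0,0.001,-0.023,0,0.04],[0,0,0,0.001,-0.023,0,0.04],[0,0,0,0.001,-0.023,0,0.04],[0,0,0,0.001,-0.023,0,0.04],[0,0,0,0,-0.023,0,0.04],[0,0,0,0,-0.012,0,0.04],[0,0,0,0,0,0,0.04],[0,0,0,0,0,0,0.04]]]'; python3 -c "from h import *;need((.661,.019,.048))"
```

```text
time_s: 22.5
tcp_pos: [0.6604, 0.0187, 0.1515]
ee_rot: [[-0.0, -1.0, -0.004], [-1.0, 0.0, -0.001], [0.001, 0.004, -1.0]]
wrist_force: [0.3, -0.7, -2.9]
gripper_width: 0.544
gripper_force: 30.0
t22.5 tcp [0.6604 0.0187 0.1515] shift [-0.0003 -0.001   0.1035] turn [ 0.04 -0.01 -0.  ] F [ 0.3 -0.7 -2.9] w 47.3 gf 30.0
```

```bash
python3 -m handwheel '[[[0,0,0,0,0,0.015,0.04],[0,0,0,0,0,0.02,0.04],[0,0,0,0,0,0.02,0.04],[0,0,0,0,0,0.02,0.04],[0,0,0,0,0,0.018,0.04],[0,0,0,0,0,0.01,0.04],[0,0,0,0,0,0.004,0.04],[0,0,0,0,0,0,0.04],[0,0,0,0,0,0,0.04]]]'; python3 -c "from h import *;need((.661,.019,.0235))"
```

```text
time_s: 23.4
tcp_pos: [0.6618, 0.0192, 0.0481]
ee_rot: [[0.0, -1.0, 0.002], [-1.0, -0.0, 0.0], [-0.0, -0.002, -1.0]]
wrist_force: [-0.1, 0.7, -2.5]
gripper_width: 0.545
gripper_force: 30.0
t23.4 tcp [0.6618 0.0192 0.0481] shift [0.0002 0.0008 0.0246] turn [-0.02  0.    0.  ] F [-0.1  0.7 -2.5] w 47.4 gf 30.0
```

```bash
python3 -m handwheel '[[[0,0,0,0,0.001,0.007,0.04],[0,0,0,0,0,0.007,0.04],[0,0,0,0,0,0.005,0.04],[0,0,0,0,0,0.003,0.04],[0,0,0,0,0,0.001,0.04],[0,0,0,0,0,0.001,0.04],[0,0,0,0,0,0.0005,0.04],[0,0,0,0,0,0,0.04],[0,0,0,0,0,0,0.04]]]'
```

```text
time_s: 24.3
tcp_pos: [0.6599, 0.0191, 0.0233]
ee_rot: [[0.0, -1.0, -0.0], [-1.0, -0.0, -0.0], [0.0, 0.0, -1.0]]
wrist_force: [-3.3, -0.2, 4.1]
gripper_width: 0.545
gripper_force: 30.0
```

Contact again at about 6 mm below grip height. Releasing, then going for the plug.

```bash
python3 -m handwheel '[[[0,0,0,0,0,0,0.087],[0,0,0,0,0,0,0.087],[0,0,0,0,0,0,0.087],[0,0,0,0,0,0,0.087],[0,0,0,0,0,0,0.087],[0,0,0,0,0,-0.01,0.087],[0,0,0,0,0,-0.03,0.087],[0,0,0,0,0,-0.03,0.087],[0,0,0,0,0,-0.03,0.087],[0,0,0,0,0,-0.03,0.087],[0,0,0,0,0,0,0.087],[0,0,0,0,0,0,0.087]]]'; python3 -c "from h import *;need((.4426,-.0525,.155))"
```

```text
time_s: 25.5
tcp_pos: [0.6604, 0.0193, 0.1541]
ee_rot: [[-0.0, -1.0, 0.002], [-1.0, 0.0, 0.001], [-0.001, -0.002, -1.0]]
wrist_force: [0.1, -0.8, -1.2]
gripper_width: 1.005
gripper_force: 0.0
t25.5 tcp [0.6604 0.0193 0.1541] shift [ 0.0718  0.2178 -0.0015] turn [-0.02  0.01 -0.  ] F [ 0.1 -0.8 -1.2] w 87.4 gf 0.0
```

```bash
python3 -m handwheel '[[[0,0,0,0.0072,0.0218,0,0.087],[0,0,0,0.0072,0.0218,0,0.087],[0,0,0,0.0072,0.0218,0,0.087],[0,0,0,0.0072,0.0218,0,0.087],[0,0,0,0.0072,0.0218,0,0.087],[0,0,0,0.0072,0.0218,0,0.087],[0,0,0,0.0072,0.0218,0,0.087],[0,0,0,0.0072,0.0218,0,0.087],[0,0,0,0.0072,0.0218,0,0.087],[0,0,0,0.0072,0.0218,0,0.087],[0,0,0,0,0,0,0.087],[0,0,0,0,0,0,0.087]]]'; python3 -c "from h import *;need((.4426,-.0525,.034))"
```

```text
time_s: 26.7
tcp_pos: [0.4417, -0.0531, 0.1522]
ee_rot: [[0.0, -1.0, -0.001], [-1.0, -0.0, -0.0], [0.0, 0.001, -1.0]]
wrist_force: [0.6, 0.3, -0.4]
gripper_width: 1.002
gripper_force: 0.0
t26.7 tcp [ 0.4417 -0.0531  0.1522] shift [-0.0006 -0.0009  0.1182] turn [ 0.01 -0.    0.  ] F [ 0.6  0.3 -0.4] w 87.2 gf 0.0
```

```bash
python3 -m handwheel '[[[0,0,0,0,0,0.015,0.087],[0,0,0,0,0,0.025,0.087],[0,0,0,0,0,0.025,0.087],[0,0,0,0,0,0.02,0.087],[0,0,0,0,0,0.015,0.087],[0,0,0,0,0,0.01,0.087],[0,0,0,0,0,0.006,0.087],[0,0,0,0,0,0.003,0.087],[0,0,0,0,0,0,0.087],[0,0,0,0,0,0,0.087]]]'; python3 -c "from h import *;need((.4426,-.0525,.034))"
```

```text
time_s: 27.7
tcp_pos: [0.4427, -0.0528, 0.0341]
ee_rot: [[0.0, -1.0, 0.001], [-1.0, -0.0, 0.0], [-0.0, -0.001, -1.0]]
wrist_force: [-0.6, -0.2, -0.3]
gripper_width: 0.999
gripper_force: 0.0
t27.7 tcp [ 0.4427 -0.0528  0.0341] shift [-0.0003  0.0001  0.0001] turn [-0.01  0.    0.  ] F [-0.6 -0.2 -0.3] w 86.9 gf 0.0
```

```bash
python3 -m handwheel '[[[0,0,0,0,0,0,0.03],[0,0,0,0,0,0,0.03],[0,0,0,0,0,0,0.03],[0,0,0,0,0,0,0.03],[0,0,0,0,0,0,0.03],[0,0,0,0,0,0,0.03],[0,0,0,0,0,0,0.03],[0,0,0,0,0,0,0.03],[0,0,0,0,0,0,0.03]]]'
```

```text
time_s: 28.6
tcp_pos: [0.4425, -0.0528, 0.0336]
ee_rot: [[0.0, -1.0, 0.001], [-1.0, -0.0, 0.0], [-0.0, -0.001, -1.0]]
wrist_force: [1.6, 0.0, -1.0]
gripper_width: 0.457
gripper_force: 30.0
```

```bash
python3 -m handwheel '[[[0,0,0,0,0,-0.005,0.03],[0,0,0,0,0,-0.015,0.03],[0,0,0,0,0,-0.025,0.03],[0,0,0,0,0,-0.025,0.03],[0,0,0,0,0,-0.025,0.03],[0,0,0,0,0,-0.020,0.03],[0,0,0,0,0,-0.01,0.03],[0,0,0,0,0,0,0.03]]]'; python3 -c "from h import *;need((.6655,.0985,.157))"
```

```text
time_s: 29.4
tcp_pos: [0.4425, -0.0528, 0.1595]
ee_rot: [[0.0, -1.0, 0.002], [-1.0, -0.0, 0.001], [-0.001, -0.002, -1.0]]
wrist_force: [0.8, 0.4, -2.0]
gripper_width: 0.462
gripper_force: 30.0
t29.4 tcp [ 0.4425 -0.0528  0.1595] shift [-0.1513 -0.223   0.0032] turn [-0.02  0.01  0.  ] F [ 0.8  0.4 -2. ] w 40.2 gf 30.0
```

```bash
python3 -m handwheel '[[[0,0,0,-0.008,-0.0125,0,0.03],[0,0,0,-0.015,-0.022,0,0.03],[0,0,0,-0.015,-0.022,0,0.03],[0,0,0,-0.015,-0.022,0,0.03],[0,0,0,-0.015,-0.022,0,0.03],[0,0,0,-0.015,-0.022,0,0.03],[0,0,0,-0.015,-0.022,0,0.03],[0,0,0,-0.015,-0.022,0,0.03],[0,0,0,-0.015,-0.022,0,0.03],[0,0,0,-0.015,-0.022,0,0.03],[0,0,0,-0.008,-0.0125,0,0.03],[0,0,0,0,0,0,0.03]]]'; python3 -c "from h import *;need((.6655,.0985,.048))"
```

```text
time_s: 30.6
tcp_pos: [0.6662, 0.0996, 0.155]
ee_rot: [[0.001, -1.0, -0.003], [-1.0, -0.001, -0.001], [0.001, 0.003, -1.0]]
wrist_force: [-0.7, -0.6, -0.6]
gripper_width: 0.453
gripper_force: 30.0
t30.6 tcp [0.6662 0.0996 0.155 ] shift [0.001  0.0003 0.107 ] turn [ 0.03 -0.01  0.01] F [-0.7 -0.6 -0.6] w 39.4 gf 30.0
```

```bash
python3 -m handwheel '[[[0,0,0,0,0,0.015,0.03],[0,0,0,0,0,0.02,0.03],[0,0,0,0,0,0.02,0.03],[0,0,0,0,0,0.02,0.03],[0,0,0,0,0,0.018,0.03],[0,0,0,0,0,0.01,0.03],[0,0,0,0,0,0.004,0.03],[0,0,0,0,0,0,0.03],[0,0,0,0,0,0,0.03]]]'; python3 -c "from h import *;need((.6655,.0985,.0275))"
```

```text
time_s: 31.5
tcp_pos: [0.6657, 0.0983, 0.0524]
ee_rot: [[0.0, -1.0, 0.001], [-1.0, -0.0, 0.0], [-0.0, -0.001, -1.0]]
wrist_force: [-0.1, 0.6, -1.9]
gripper_width: 0.453
gripper_force: 30.0
t31.5 tcp [0.6657 0.0983 0.0524] shift [-0.0002  0.0003  0.0249] turn [-0.01  0.    0.  ] F [-0.1  0.6 -1.9] w 39.5 gf 30.0
```

```bash
python3 -m handwheel '[[[0,0,0,0,0,0.007,0.03],[0,0,0,0,0,0.007,0.03],[0,0,0,0,0,0.005,0.03],[0,0,0,0,0,0.003,0.03],[0,0,0,0,0,0.001,0.03],[0,0,0,0,0,0.001,0.03],[0,0,0,0,0,0.001,0.03],[0,0,0,0,0,0,0.03],[0,0,0,0,0,0,0.03]]]'
```

```text
time_s: 32.4
tcp_pos: [0.6651, 0.0981, 0.0277]
ee_rot: [[0.0, -1.0, 0.0], [-1.0, -0.0, -0.0], [0.0, -0.0, -1.0]]
wrist_force: [-4.0, -0.8, 6.2]
gripper_width: 0.456
gripper_force: 30.0
```

Contact. Next I'll release, retreat upward, back off toward the robot and take a final look.

```bash
python3 -m handwheel '[[[0,0,0,0,0,0,0.087],[0,0,0,0,0,0,0.087],[0,0,0,0,0,0,0.087],[0,0,0,0,0,0,0.087],[0,0,0,0,0,0,0.087],[0,0,0,0,0,-0.01,0.087],[0,0,0,0,0,-0.03,0.087],[0,0,0,0,0,-0.03,0.087],[0,0,0,0,0,-0.03,0.087],[0,0,0,0,0,-0.03,0.087],[0,0,0,0,0,-0.03,0.087],[0,0,0,0,0,-0.03,0.087]]]'
python3 -m handwheel '[[[0,0,0,0,0.025,0,0.087],[0,0,0,0,0.025,0,0.087],[0,0,0,-0.02,0.025,0,0.087],[0,0,0,-0.02,0.025,0,0.087],[0,0,0,-0.02,0.025,0,0.087],[0,0,0,-0.02,0.025,0,0.087],[0,0,0,-0.02,0.025,0,0.087],[0,0,0,-0.02,0.025,0,0.087],[0,0,0,-0.02,0.01,0,0.087],[0,0,0,-0.02,0,0,0.087],[0,0,0,-0.02,0,0,0.087],[0,0,0,0,0,0,0.087]]]'
python3 -c "
from h import *
cv2.imwrite('pics/d.png',np.vstack([cv2.resize(cams.capture(n)[y:y+75,x:x+150,::-1],None,fx=5.,fy=4,interpolation=2) for n,x,y in(('top',250,125),('side',230,165))]))"
```

```text
time_s: 33.6
tcp_pos: [0.665, 0.098, 0.2189]
ee_rot: [[0.0, -1.0, 0.001], [-1.0, -0.0, 0.0], [-0.0, -0.001, -1.0]]
wrist_force: [-0.1, 0.4, -0.7]
gripper_width: 0.998
gripper_force: 0.0
time_s: 34.8
tcp_pos: [0.456, 0.2807, 0.2166]
ee_rot: [[0.002, -1.0, 0.001], [-1.0, -0.002, 0.001], [-0.001, -0.001, -1.0]]
wrist_force: [-0.9, -0.2, 0.6]
gripper_width: 1.0
gripper_force: 0.0
```

View pics/d.png

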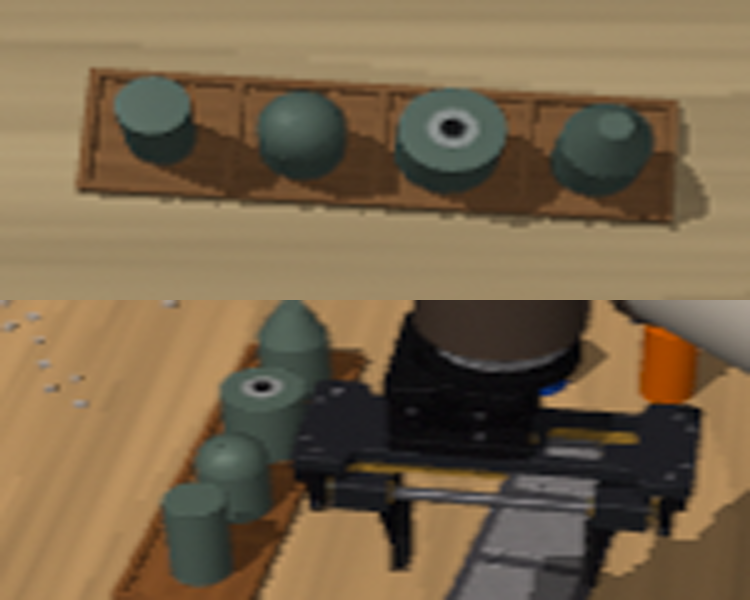

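All four stones stand upright in their own compartments (upper half: plug (155,120), dome (302,135), wheel (450,140), cone (603,148)). That is the mirrored order, and the gripper is clear of everything.

```bash
python3 -c "from station import r;print(r.finish_job())"
```

```text
the job is handed in; nothing more can be done
None
```

The job is handed in at about 35 s: the four stones stand upright in the pine rack in mirrored order (plug, dome, wheel, cone from left to right), each set down under light contact, and the arm never worked near the carving, wrench or hammer.

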